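Set out the unpainted pines for priming

TASK

Get the three unpainted grey pine trees ready for priming: stand each upright in the middle of the jar lid of its own size rank, the smallest tree on the smallest (yellow) lid, the middle one on the middle-sized (orange) lid and the tallest on the largest (blue) lid. Do them in that order, smallest first, so that the tall ones never stand in the way. Leave the finished green tree, the queen and the farmhouse where they are.

Things in the scene. Friction and masses are not known exactly. Their poses are not given: they have to be found in the camera images.
- tree_small: plain grey plastic pine tree, unpainted all over, the smallest of three: 62 mm tall, 15 g, upright on a round base 30 mm across. Round about its z axis, in three tiers. Origin: centre of the base's underside. Grip it by the middle tier, an upright band 20 mm across, 29 to 34 mm above the origin; lowest tier 26 mm across at 14 to 18 mm, tapering inwards above
- tree_medium: plain grey plastic pine tree, unpainted all over, the middle one of three: 80 mm tall, 30 g, upright on a round base 40 mm across. Round about its z axis, in three tiers. Origin: centre of the base's underside. Grip it by the middle tier, an upright band 26 mm across, 37 to 44 mm above the origin; lowest tier 34 mm across at 18 to 23 mm, tapering inwards above
- tree_tall: plain grey plastic pine tree, unpainted all over, the tallest of three: 98 mm tall, 50 g, upright on a round base 52 mm across. Round about its z axis, in three tiers. Origin: centre of the base's underside. Grip it by the middle tier, an upright band 34 mm across, 45 to 54 mm above the origin; lowest tier 44 mm across at 22 to 28 mm, tapering inwards above
- lid_small: smallest of three round jar lids, yellow plastic, flat side up, 56 mm across, 8 mm high, stuck to the board. Origin: centre of its underside, on the board; the tree stands on its flat top, 8 mm above
- lid_medium: middle-sized one of three round jar lids, orange plastic, flat side up, 70 mm across, 8 mm high, stuck to the board. Origin: centre of its underside, on the board; the tree stands on its flat top, 8 mm above
- lid_large: largest of three round jar lids, blue plastic, flat side up, 86 mm across, 8 mm high, stuck to the board. Origin: centre of its underside, on the board; the tree stands on its flat top, 8 mm above
- tree_green: bystander: finished pine tree of the same shape as the middle grey one, painted green with a brown base, 80 mm tall, base 40 mm across, loose. Origin: centre of its underside
- queen: bystander: ebony-black chess queen, 75 mm tall, foot 34 mm across, loose. Origin: centre of its underside
- farmhouse: bystander: brown resin model farmhouse, loose, 64 mm long (its x axis), 46 mm wide (y), 58 mm high to the chimney top. Origin: centre of its underside

How it is judged:
On the way, in this order (a step that is already met when the one before it is completed fails the run):
1. the smallest grey tree stands released in the middle of the smallest lid (horizontal distance between tree_small and lid_small below 0.013 m and height (world z) of tree_small between 0.006 and 0.011 m and angle between tree_small's own z axis and vertical below 0.1 rad and contact force between the fingers and tree_small below 0.05 N and linear speed of tree_small below 0.02 m/s), for 0.2 s.
2. the middle-sized grey tree stands released in the middle of the middle-sized lid (horizontal distance between tree_medium and lid_medium below 0.015 m and height (world z) of tree_medium between 0.006 and 0.011 m and angle between tree_medium's own z axis and vertical below 0.1 rad and contact force between the fingers and tree_medium below 0.05 N and linear speed of tree_medium below 0.02 m/s), for 0.2 s.
3. the tallest grey tree stands released in the middle of the largest lid (horizontal distance between tree_tall and lid_large below 0.015 m and height (world z) of tree_tall between 0.006 and 0.011 m and angle between tree_tall's own z axis and vertical below 0.1 rad and contact force between the fingers and tree_tall below 0.05 N and linear speed of tree_tall below 0.02 m/s), for 0.2 s.
At the end, for the whole second after the job is handed in: All three grey trees stand upright (within 0.1 rad), let go and still, on their own lids: smallest on yellow within 13 mm of its centre, middle one on orange and tallest on blue within 15 mm (all of step 1 and all of step 2 and all of step 3); the robot touches nothing.
It fails at once if the green tree is shifted by more than 25 mm or knocked over (distance of tree_green from where it was at the start of the episode above 0.025 m or angle between tree_green's own z axis and vertical above 0.4 rad).
It fails at once if the queen is shifted by more than 25 mm or knocked over (distance of queen from where it was at the start of the episode above 0.025 m or angle between queen's own z axis and vertical above 0.4 rad).
It fails at once if the farmhouse is shifted by more than 25 mm or knocked over (distance of farmhouse from where it was at the start of the episode above 0.025 m or angle between farmhouse's own z axis and vertical above 0.4 rad).
It also fails if it takes over 112 s, if anything falls off the work surface, if the arm or the gripper's body presses on something with over 40 N, if the wrist force passes 120 N, or if a joint passes its speed limit or range.

ROBOT

A 7-joint arm with a two-finger parallel gripper is mounted at the origin on the work surface. World frame = base frame: x ahead of the robot, y to its left, z up, the work surface at z = 0. Lengths are in m, angles in rad, forces in N, time in s.
With the tool pointing down it reaches from about 0.35 to 0.9 m from the base axis. Payload 19.9 kg.
Tool frame: the origin (TCP) lies between the finger pads; the fingertips stand 19 mm ahead of it and the grasp point (between the pads) is the TCP; z points along the fingers, y is the line along which they close (so a half turn about z gives the same grasp; the last joint's range is limited). The gripper opens to 94 mm and grips with 3 to 60 N. Pads are 16 mm wide; open, the fingers measure 119 mm over their backs; the gripper's body (75 mm by 177 mm) begins 78 mm behind the grasp point.
Start: joints at [1.089, 0.417, -0.01, 1.614, 0.005, 1.111, -0.053], TCP at [0.266, -0.566, 0.224] pointing down, gripper open.
Joint ranges: [-2.81, 2.81], [-0.39, 2.02], [-1.27, 1.25], [0.06, 2.57], [-1.19, 4.33], [0.19, 2], [-2.82, 2.82]. Speed limits (rad/s): [1.89, 1.89, 2.39, 2.39, 3.01, 3.01, 3.01].

INTERFACE

Orientations are given as a 3x3 rotation matrix whose columns are the frame's x, y, z axes.
In Python, from rig import robot gives the robot as it stands. Calls block until the motion is done:
- robot.move_ptp(position, orientation): joint-space move of the TCP to a pose.
- robot.move_linear(position, velocity=0.15, frame=None, threshold=None): straight line of the TCP; frame=None keeps the orientation; velocity is the mean speed in m/s. With threshold (N) it stops when the force on the tool has changed by that much, and returns True; else False.
- robot.goto_joints(angles): joint-space move.
- robot.gripper_to(opening): finger opening in m; the grip force is fixed at half the most; returns when the fingers have stopped.
- robot.pause(seconds).
- robot.ik(position, orientation): joint angles nearest the present ones, or None.
- robot.get_state(): the state.
- robot.grab_frame(name): name is "scene" or "top" or "wrist"; returns the picture (420x560x3 uint8, red, green, blue); there is no depth.
- robot.camera_info(name): a dict with "fx", "fy", "cx", "cy" (pixels), "rvec" (rotation vector, rad) and "tvec" (3), from world to camera coordinates, as OpenCV has them. Camera axes: x right, y down, z forward; pixel columns grow to the right and rows downward; lengths in m; the calibration is good to about 2 mm. A picture is of the moment at which its call begins: read the wrist's pose just before it. camera_info takes no time and is no camera call; for the wrist camera it gives the pose at the moment of the call.
A pose or a line that the arm cannot do raises robot.PlanningError and nothing moves.
- robot.sign_off(): hands the job in; it is judged then, once.
The state is a dict: "time": time; "qpos": joint angles; "joint_vel": joint speeds; "effort": joint torques, N m; "ee_pos": TCP position; "tool_rot": TCP orientation; "force": force on the tool from outside, world axes, zero at the start; "moment": the same for the moment, N m; "opening": finger opening in m; "grasp_force": force on a finger pad.
Only numpy, scipy, OpenCV 4.12 (cv2) and the standard library are available. Lean on these libraries where they do the work, as an engineer would, in place of code of your own. Each camera call takes 0.05 s, during which the arm holds its last target. There are 200 camera calls.

## Working session

There is one attempt and no reset: what is moved stays moved. The work goes in short steps, each a Python script; the robot and the scene stay as the last script left them, time stands still between calls to the robot, and variables do not carry over. Pictures are saved under pics/ and viewed, at most 14 in all, crops included, and the job is handed in when it is done.

```bash
ls; mkdir -p pics; python3 - <<'E'
from rig import robot
import cv2
for n in("scene","top"):
    cv2.imwrite(f"pics/{n}0.png",robot.grab_frame(n)[:,:,::-1]); print(n,robot.camera_info(n))
print(robot.get_state())
E
```

```text
pics
scene {'fx': 446.7327387532757, 'fy': 446.7327387532757, 'cx': 272.6763545599403, 'cy': 214.57208277499706, 'rvec': array([ 1.00295765,  2.36641924, -1.13836772]), 'tvec': array([ 0.348408  , -0.20316932,  1.43452044])}
top {'fx': 524.6601776361215, 'fy': 524.6601776361215, 'cx': 273.0878513369968, 'cy': 212.30762787806452, 'rvec': array([ 2.10649701, -2.14549099,  0.21618583]), 'tvec': array([-0.00806738,  0.52525079,  1.39298259])}
{'time': 0.1, 'qpos': array([ 1.08953588,  0.41788493, -0.01030513,  1.61410659,  0.0046983 ,
        1.11067328, -0.05296004]), 'joint_vel': array([ 0.00128918, -0.00023777,  0.00047825, -0.0023934 ,  0.00021525,
       -0.00072093, -0.00081609]), 'effort': array([ 1.91218714e-03, -8.52579260e+01,  6.40098955e-01, -4.26691175e+01,
       -4.89413738e-02,  1.64562219e-02, -2.24276721e-05]), 'ee_pos': array([ 0.26593918, -0.56525831,  0.22390923]), 'tool_rot': array([[ 9.04832742e-01,  4.25766885e-01, -5.18229202e-04],
       [ 4.25767193e-01, -9.04832287e-01,  9.11390138e-04],
       [-8.08707739e-05, -1.04530063e-03, -9.99999450e-01]]), 'force': array([-0.39664141, -0.86025579,  0.17304031]), 'moment': array([ 0.00033905, -0.02140937,  0.00305616]), 'grasp_force': 0.0, 'opening': 0.09399250451202211}
```

View pics/scene0.png

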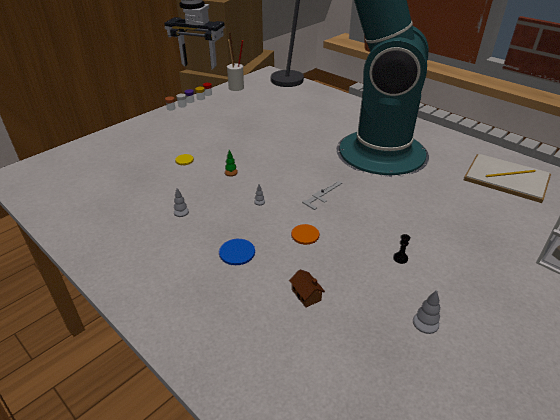

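View pics/top0.png

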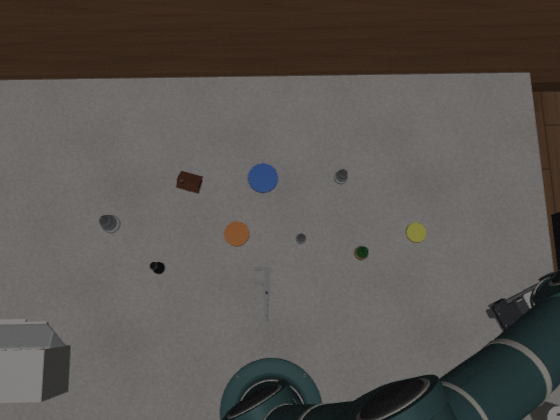

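The scene picture shows the trees at small (260,195), medium (181,202) and tall (428,312). In the top view they are at (300,238), (341,176) and (110,223). The lids in the top view are yellow (416,232), orange (237,234) and blue (263,178). I'll measure the lids by colour and the trees roughly, then look closer with the wrist camera.

```bash
cat > h.py <<'E'
import numpy as np, cv2
from rig import robot
def cam(n):
    c=robot.camera_info(n); R=cv2.Rodrigues(np.array(c["rvec"]))[0]
    return c,R,-R.T@c["tvec"]
def ray(C,uv,z):
    c,R,o=C; d=R.T@np.array([(uv[0]-c["cx"])/c["fx"],(uv[1]-c["cy"])/c["fy"],1]); return o+d*(z-o[2])/d[2]
def proj(C,p):
    c,R,o=C; q=R@(np.array(p)-o); return np.array([q[0]/q[2]*c["fx"]+c["cx"],q[1]/q[2]*c["fy"]+c["cy"]])
HUE={"lid_small":(25,35),"lid_medium":(8,18),"lid_large":(105,125)}
def lid(n,img,C):
    hsv=cv2.cvtColor(img,cv2.COLOR_RGB2HSV); lo,hi=HUE[n]
    m=cv2.inRange(hsv,(lo,150,90),(hi,255,255)); cs=cv2.findContours(m,0,1)[0]
    c=max(cs,key=cv2.contourArea); e=cv2.fitEllipse(c); w=np.array([ray(C,p[0],.008)[:2] for p in c])
    (x,y),r=cv2.minEnclosingCircle(w.astype(np.float32)); return np.array([x,y]),2*r,e[0]
def down(yaw):  # tool y axis at angle yaw in the plane
    y=np.array([np.cos(yaw),np.sin(yaw),0]); z=np.array([0,0,-1.]); return np.c_[np.cross(y,z),y,z]
E
python3 - <<'E'
from h import *
for n in("scene","top"):
    im=robot.grab_frame(n); C=cam(n); print(n,C[2].round(3))
    for l in HUE: print(l,*lid(l,im,C))
    g=cv2.cvtColor(im,cv2.COLOR_RGB2GRAY)
    pts={"top":dict(small=(300,238),med=(341,176),tall=(110,223),green=(361,253),queen=(157,267),house=(190,182)),"scene":dict(small=(260,203),med=(181,212),tall=(428,325),green=(231,173),queen=(401,260),house=(307,295))}[n]
    for k,p in pts.items(): print(k,ray(C,p,.0).round(3), ray(C,p,.04).round(3))
    rows=[cv2.resize(im[p[1]-30:p[1]+30,p[0]-30:p[0]+30],(260,260),interpolation=cv2.INTER_CUBIC) for p in list(pts.values())[:3]]
    globals()[n]=np.hstack(rows)
cv2.imwrite("pics/crops.png",np.vstack([scene,top])[:,:,::-1])
c,R,o=cam("wrist"); s=robot.get_state(); print(c["fx"],c["cx"],c["cy"],"cam in tool",s["tool_rot"].T@(o-s["ee_pos"]),"\n",R@s["tool_rot"])
E
```

```text
scene [1.131 0.624 0.744]
lid_small [ 0.47123572 -0.41435191] 0.05573553219437599 (183.9406280517578, 158.4738006591797)
lid_medium [ 1.06734812e+00 -2.55649909e-04] 0.2218593955039978 (54.204280853271484, 365.5369873046875)
lid_large [0.63719118 0.01503913] 0.08715825527906418 (236.53887939453125, 250.62738037109375)
small [ 0.461 -0.086  0.   ] [ 0.497 -0.048  0.04 ]
med [ 0.635 -0.211  0.   ] [ 0.662 -0.166  0.04 ]
tall [0.511 0.451 0.   ] [0.544 0.46  0.04 ]
green [ 0.417 -0.255  0.   ] [ 0.455 -0.208  0.04 ]
queen [0.386 0.311 0.   ] [0.426 0.328 0.04 ]
house [0.621 0.223 0.   ] [0.648 0.244 0.04 ]
top [2.510e-01 1.000e-03 1.467e+00]Traceback (most recent call last):
  File "<stdin>", line 4, in <module>
  File "h.py", line 14, in lid
    c=max(cs,key=cv2.contourArea); e=cv2.fitEllipse(c); w=np.array([ray(C,p[0],.008)[:2] for p in c])
ValueError: max() iterable argument is empty
```

```bash
python3 - <<'E'
s=open('h.py').read()
a=s.index("    m=cv2.inRange"); b=s.index("def down")
s=s[:a]+'''    m=cv2.inRange(hsv,(lo,110,60),(hi,255,255)); best=None
    for c in cv2.findContours(m,0,1)[0]:
        if len(c)<10: continue
        w=np.array([ray(C,p[0],.008)[:2] for p in c]).astype(np.float32)
        (x,y),r=cv2.minEnclosingCircle(w)
        if best is None or abs(2*r-DIA[n])<abs(best[1]-DIA[n]): best=(np.array([x,y]),2*r,cv2.fitEllipse(c)[0])
    return best
DIA={"lid_small":.056,"lid_medium":.07,"lid_large":.086}
'''+s[b:]
s=s.replace("(25,35)","(22,36)").replace("(8,18)","(7,20)")
open('h.py','w').write(s)
E
python3 - <<'E'
from h import *
for n in("scene","top"):
    im=robot.grab_frame(n); C=cam(n); print(n,C[2].round(3))
    for l in HUE: print(l,*(lid(l,im,C) or ["none"]))
    pts={"top":dict(small=(300,238),med=(341,176),tall=(110,223),green=(361,253),queen=(157,267),house=(190,182)),"scene":dict(small=(260,203),med=(181,212),tall=(428,325),green=(231,173),queen=(401,260),house=(307,295))}[n]
    for k,p in pts.items(): print(k,ray(C,p,.0).round(3), ray(C,p,.04).round(3))
    rows=[cv2.resize(im[p[1]-30:p[1]+30,p[0]-30:p[0]+30],(260,260),interpolation=cv2.INTER_CUBIC) for p in list(pts.values())[:3]]
    globals()[n]=np.hstack(rows)
cv2.imwrite("pics/crops.png",np.vstack([scene,top])[:,:,::-1])
c,R,o=cam("wrist"); s=robot.get_state(); print(c["fx"],c["cx"],c["cy"],"cam in tool",s["tool_rot"].T@(o-s["ee_pos"]),"\n",R@s["tool_rot"])
E
```

```text
scene [1.131 0.624 0.744]
lid_small [ 0.10078491 -0.79685855] 0.06334631145000458 (199.37232971191406, 88.94231414794922)
lid_medium [ 0.55330634 -1.04106545] 0.07182259112596512 (66.12517547607422, 106.0833740234375)
lid_large [0.63867247 0.01677251] 0.09158647805452347 (236.58026123046875, 251.43142700195312)
small [ 0.461 -0.086  0.   ] [ 0.497 -0.048  0.04 ]
med [ 0.635 -0.211  0.   ] [ 0.662 -0.166  0.04 ]
tall [0.511 0.451 0.   ] [0.544 0.46  0.04 ]
green [ 0.417 -0.255  0.   ] [ 0.455 -0.208  0.04 ]
queen [0.386 0.311 0.   ] [0.426 0.328 0.04 ]
house [0.621 0.223 0.   ] [0.648 0.244 0.04 ]
top [2.510e-01 1.000e-03 1.467e+00]
lid_small [ 0.46933728 -0.41912362] 0.0553070567548275 (415.6500244140625, 232.0493927001953)
lid_medium [0.4757382 0.0861339] 0.07025252282619476 (236.23959350585938, 233.332763671875)
lid_large [0.6352424  0.01021008] 0.0851411446928978 (262.4458923339844, 177.55877685546875)
small [ 0.46  -0.093  0.   ] [ 0.454 -0.09   0.04 ]
med [ 0.638 -0.217  0.   ] [ 0.628 -0.211  0.04 ]
tall [0.512 0.444 0.   ] [0.505 0.432 0.04 ]
green [ 0.414 -0.263  0.   ] [ 0.41  -0.256  0.04 ]
queen [0.385 0.308 0.   ] [0.382 0.3   0.04 ]
house [0.628 0.219 0.   ] [0.617 0.213 0.04 ]
291.5038829829778 279.5075037812409 205.90518124470373 cam in tool [ 0.08103493 -0.00052199 -0.16069981] 
 [[ 1.27347258e-04  9.99999753e-01  6.91299626e-04]
 [-9.60423083e-01  3.14865484e-04 -2.78545152e-01]
 [-2.78545301e-01 -6.28468157e-04  9.60422886e-01]]
```

View pics/crops.png

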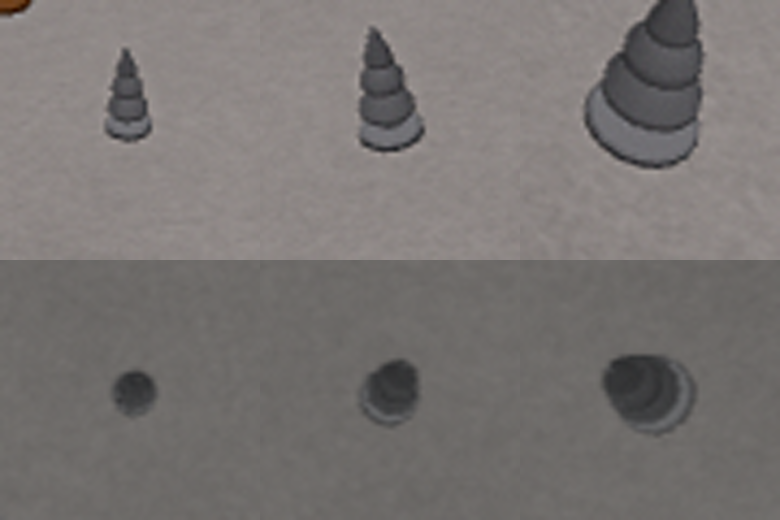

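The scene and top views agree to about 5 mm. Positions so far are yellow (.470,-.417), orange (.476,.086), blue (.636,.012), small (.459,-.095), medium (.634,-.217) and tall (.51,.445). The lid sizes come out right in the top view. I'll refine these from close by.

```bash
cat >> h.py <<'E'
def hover(xy,z=.2):
    robot.move_ptp([xy[0],xy[1],z],down(np.arctan2(xy[1],xy[0])))
def snap(name):
    C=cam("wrist"); im=robot.grab_frame("wrist"); cv2.imwrite(f"pics/{name}.png",im[:,:,::-1]); return C,im
E
python3 - <<'E'
from h import *
hover([.47,-.417]); C,im=snap("w_y"); print(lid("lid_small",im,C),robot.get_state()["time"])
hover([.459,-.095]); C,im=snap("w_s"); print(proj(C,[.459,-.095,0]),robot.get_state()["time"],robot.get_state()["qpos"].round(2))
E
```

```text
(array([ 0.47039908, -0.41715372]), 0.05654394254088402, (280.2733459472656, 187.1868438720703)) 1.3417
[279.55278232 187.62140985] 2.6167 [ 0.52  0.19 -0.42  2.    0.09  0.97 -0.15]
```

View pics/w_s.png

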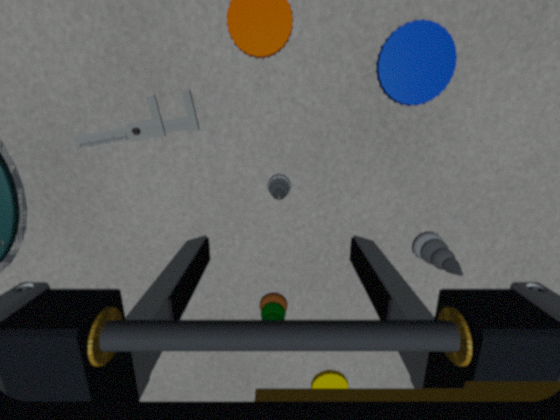

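The wrist view shows the small tree's base at about (279,186), and the predicted position was (279.6,187.6), so they agree to within about 2 mm. Yellow is measured at (.4704,-.4172). I'll grip with the fingertips just above the lowest tier.

```bash
cat >> h.py <<'E'
def grasp(xy,z,pre):
    robot.gripper_to(pre)
    robot.move_ptp([xy[0],xy[1],.17],down(np.arctan2(xy[1],xy[0])))
    robot.move_linear([xy[0],xy[1],z],velocity=.1)
    robot.gripper_to(0.005); robot.pause(.2); s=robot.get_state()
    print("opening",s["opening"],"force",s["grasp_force"],"t",s["time"],s["ee_pos"])
E
python3 - <<'E'
from h import *
grasp([.459,-.095],.045,.07)
snap("g_s")
E
```

```text
opening 0.01835515179084009 force 29.999995450198185 t 5.9083 [ 0.45898347 -0.09498449  0.04499344]
```

View pics/g_s.png

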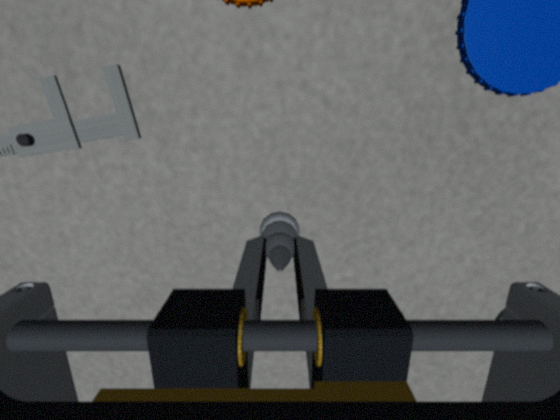

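The tree sits between the fingers with its base around (280,232). The opening of 18.4 mm is under the expected 20 mm, so I'll check the offset along the pads.

```bash
python3 - <<'E'
from h import *
C=cam("wrist"); s=robot.get_state(); T=s["tool_rot"]
for uv,z in [((280,232),.004),((280,212),.004),((260,232),.004),((300,232),.004),((281,267),.062)]:
    print(uv,(T.T@(ray(C,uv,z)-s["ee_pos"])).round(4))
print(proj(C,[.459,-.095,.004]),proj(C,[.459,-.095,.062]))
im=cv2.imread("pics/g_s.png"); cv2.imwrite("pics/g_s2.png",cv2.resize(im[190:300,210:350],(700,550),interpolation=cv2.INTER_CUBIC))
E
```

```text
(280, 232) [ 0.0031 -0.0003  0.041 ]
(280, 212) [ 0.0186 -0.0003  0.041 ]
(260, 232) [ 0.0031 -0.0151  0.041 ]
(300, 232) [0.0031 0.0145 0.041 ]
(281, 267) [ 0.0053  0.0002 -0.017 ]
[280.39277332 235.94703737] [280.67731458 275.61465427]
```

View pics/g_s2.png

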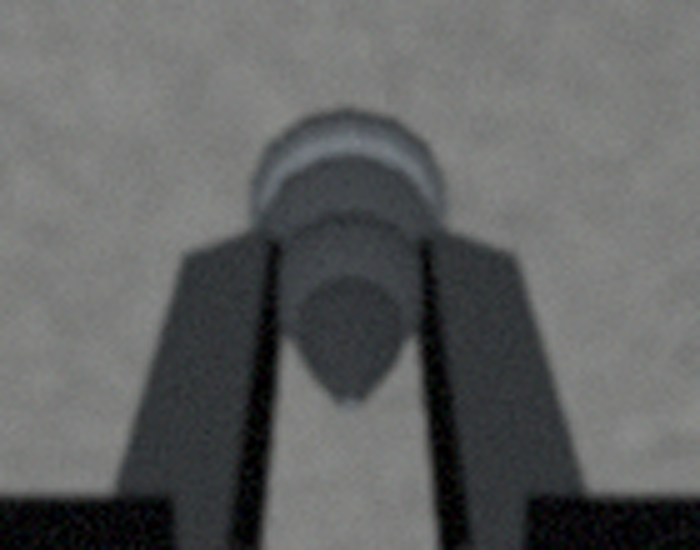

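The tree is offset by about +4 mm along the tool x axis, well inside the pads. I'll lift it, check it, and correct the offset when placing.

```bash
python3 - <<'E'
from h import *
p=robot.get_state()["ee_pos"]; robot.move_linear([p[0],p[1],.145],velocity=.1)
C,im=snap("l_s"); s=robot.get_state(); print(s["opening"],s["force"],s["time"])
p=s["ee_pos"];T=s["tool_rot"]
for dx in(0,.004):
  for z in(-.041,.017): print(dx,z,proj(C,p+T[:,0]*dx+[0,0,z]))
cv2.imwrite("pics/l_s2.png",cv2.resize(im[190:300,210:350],(700,550),interpolation=cv2.INTER_CUBIC)[:,:,::-1])
E
```

```text
0.018527397067869832 [ 0.06852483 -0.38854411  0.29995807] 7.1583
0 -0.041 [280.4701399  235.89502831]
0 0.017 [280.68711557 275.52722583]
0.004 -0.041 [280.47540473 230.84940753]
0.004 0.017 [280.69572968 268.99700821]
```

View pics/l_s2.png

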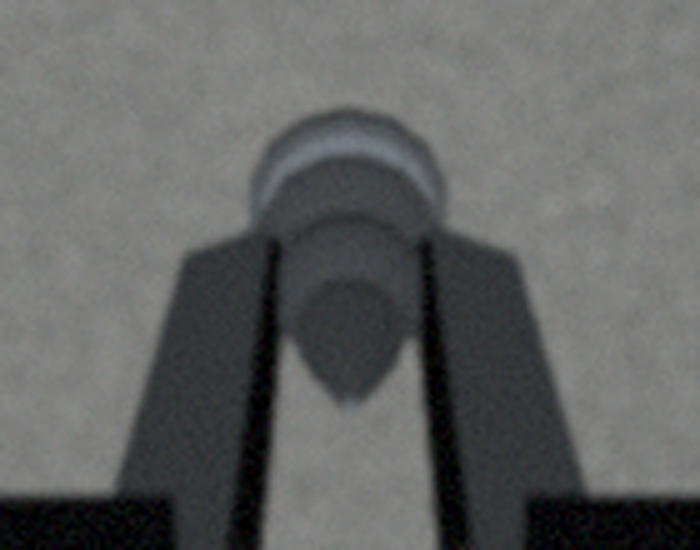

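The picture is unchanged after the lift, with the tip at about row 270. The tree is held upright at +3.5 mm along tool x. Next I'll place it on yellow.

```bash
cat >> h.py <<'E'
def place(xy,z,dx,pre):
    R=down(np.arctan2(xy[1],xy[0])); t=np.array([xy[0],xy[1],0])-R[:,0]*dx
    p=robot.get_state()["ee_pos"]; robot.move_linear([p[0],p[1],.22],velocity=.15)
    robot.move_ptp([t[0],t[1],.22],R); robot.move_linear([t[0],t[1],z+.03],velocity=.15)
    robot.move_linear([t[0],t[1],z+.009],velocity=.04); robot.pause(.3)
    robot.gripper_to(pre); robot.pause(.3)
    robot.move_linear([t[0],t[1],.2],velocity=.12)
    print("t",robot.get_state()["time"])
E
python3 - <<'E'
from h import *
place([.4704,-.4172],.045,.0035,.06)
C,im=snap("p_s"); print(lid("lid_small",im,C),proj(C,[.4704,-.4172,.008]))
a=im[110:260,200:360]
hover([.634,-.217]); C,im=snap("w_m"); print(proj(C,[.634,-.217,0]))
b=im[110:260,200:360]
cv2.imwrite("pics/pair.png",cv2.resize(np.hstack([a,b]),(800,375),interpolation=cv2.INTER_CUBIC)[:,:,::-1])
E
```

```text
t 13.6
(array([ 0.4702552 , -0.41720751]), 0.05651841312646866, (280.5306701660156, 186.643310546875)) [280.64658987 187.06860813]
[280.23963597 186.53886132]
```

View pics/pair.png

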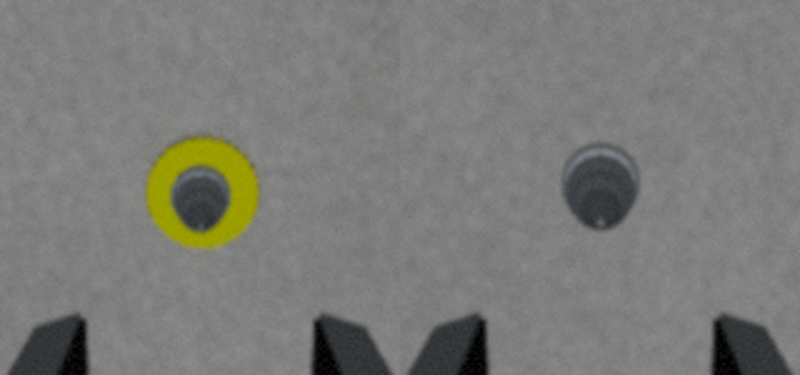

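The small tree stands within about 1 mm of the yellow lid's centre, with base centre (201,195) and lid centre (203,193) in the crop. The medium tree's base centre is at about (280,182.4) in the wrist picture. I'll measure orange, then grasp the medium tree.

```bash
python3 - <<'E'
from h import *
C=cam("wrist"); m=ray(C,(280,182.4),.003)[:2]; print("medium",m)
grasp(m,.0525,.08)
p=robot.get_state()["ee_pos"]; robot.move_linear([p[0],p[1],.22],velocity=.12)
C,im=snap("l_m"); s=robot.get_state(); print(s["opening"],s["force"],s["time"])
p=s["ee_pos"];T=s["tool_rot"]
for dx in(0,.004):
  for z in(-.0525,.0275): print(dx,z,proj(C,p+T[:,0]*dx+[0,0,z]))
hover([.476,.086],.25); C,im2=snap("w_o"); print(lid("lid_medium",im2,C)); 
a=im[170:320,200:360]; b=im2[110:260,200:360]
cv2.imwrite("pics/pair2.png",cv2.resize(np.hstack([a,b]),(800,375),interpolation=cv2.INTER_CUBIC)[:,:,::-1])
E
```

```text
medium [ 0.63557726 -0.21157043]
opening 0.025220820906851342 force 29.99998005107045 t 17.925 [ 0.63556892 -0.21157871  0.05247297]
0.02514678374614209 [ 0.59372584  0.80022199 -0.17272851] 19.525
0 -0.0525 [280.53661307 230.28047196]
0 0.0275 [280.83700836 285.80304342]
0.004 -0.0525 [280.54217847 225.45069519]
0.004 0.0275 [280.84767233 278.90306392]
(array([0.47568199, 0.08974455]), 0.07010706514120102, (279.5987548828125, 178.1422119140625))
```

View pics/pair2.png

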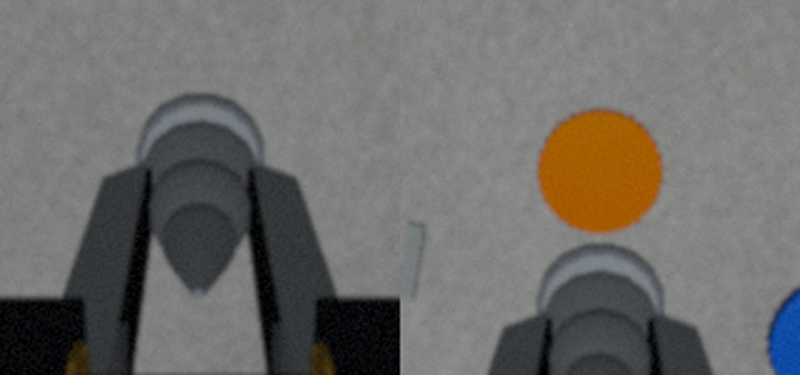

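The medium tree is held upright with dx of about -1 mm (its tip is at row 287 against the predicted 286). Orange is at (.4757,.0897). I'll place it, then look at the tall tree.

```bash
python3 - <<'E'
from h import *
place([.4757,.0892],.0525,-.001,.07)
C,im=snap("p_m"); print(lid("lid_medium",im,C))
a=im[110:260,200:360]
hover([.510,.446],.22); C,im=snap("w_t"); print(proj(C,[.510,.446,0]))
b=im[110:260,200:360]
cv2.imwrite("pics/pair3.png",cv2.resize(np.hstack([a,b]),(800,375),interpolation=cv2.INTER_CUBIC)[:,:,::-1])
E
```

```text
t 25.95
(array([0.47561157, 0.08994175]), 0.07061831653118134, (280.3304443359375, 189.98696899414062))
[279.77807083 184.16911404]
```

View pics/pair3.png

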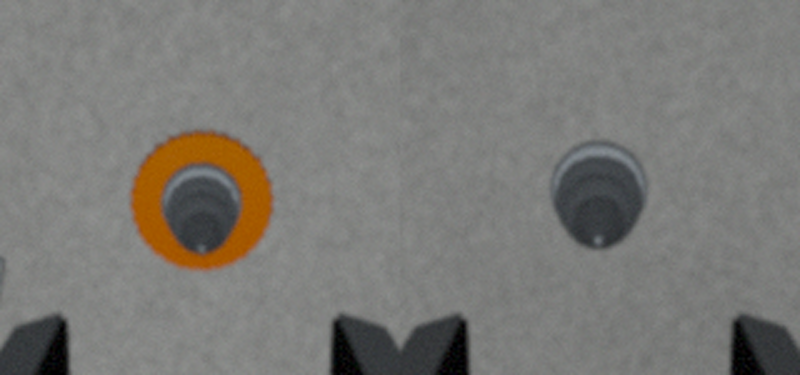

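The medium tree is centred, with base centre (201,203) and lid centre (202,200) in the crop. The tall tree's base is at about (279.6,185.2) in the wrist picture. I'll grasp it.

```bash
python3 - <<'E'
from h import *
C=cam("wrist"); m=ray(C,(279.6,185.2),.003)[:2]; print("tall",m)
grasp(m,.061,.085)
p=robot.get_state()["ee_pos"]; robot.move_linear([p[0],p[1],.24],velocity=.12)
C,im=snap("l_t"); s=robot.get_state(); print(s["opening"],s["force"],s["time"])
p=s["ee_pos"];T=s["tool_rot"]
for dx in(0,.004):
  for z in(-.061,.037): print(dx,z,proj(C,p+T[:,0]*dx+[0,0,z]))
hover([.636,.012],.27); C,im2=snap("w_b"); print(lid("lid_large",im2,C)); 
a=im[170:320,200:360]; b=im2[110:260,200:360]
cv2.imwrite("pics/pair4.png",cv2.resize(np.hstack([a,b]),(800,375),interpolation=cv2.INTER_CUBIC)[:,:,::-1])
E
```

```text
tall [0.51046805 0.44516179]
opening 0.032802643962888144 force 29.999991562217474 t 30.475 [0.51048869 0.44515252 0.06100238]
0.03333037407646323 [ 0.40848875 -0.06186501 -1.08879948] 32.1667
0 -0.061 [279.74551716 227.11812132]
0 0.037 [279.7928513  297.33187169]
0.004 -0.061 [279.74795055 222.44556029]
0.004 0.037 [279.79728997 290.085111  ]
(array([0.63642961, 0.01322233]), 0.08612918853759766, (280.263427734375, 176.92318725585938))
```

View pics/pair4.png

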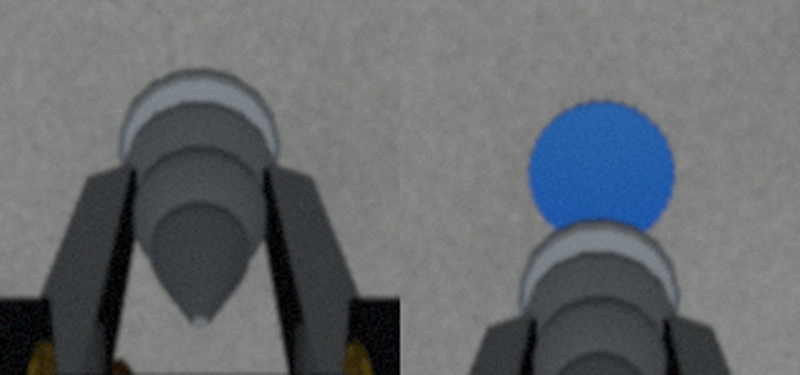

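The tall tree is held upright with dx of about 0 (tip at row 298 against the predicted 297). Blue is at (.6364,.0132), and its 86 mm diameter checks. I'll place it and check all three trees.

```bash
python3 - <<'E'
from h import *
place([.6364,.0130],.061,0,.09)
C,im=snap("p_t"); print(lid("lid_large",im,C))
robot.move_ptp([.3,-.5,.3],down(-1.03)); top=robot.grab_frame("scene"); 
a=cv2.resize(im[110:260,200:360],(400,375)); b=cv2.resize(top[130:340,140:364],(400,375))
cv2.imwrite("pics/end.png",np.hstack([a,b])[:,:,::-1]); print(robot.get_state()["time"])
E
```

```text
t 39.1167
(array([0.63637781, 0.0131534 ]), 0.08656437695026398, (280.3794860839844, 189.07916259765625))
41.4417
```

View pics/end.png

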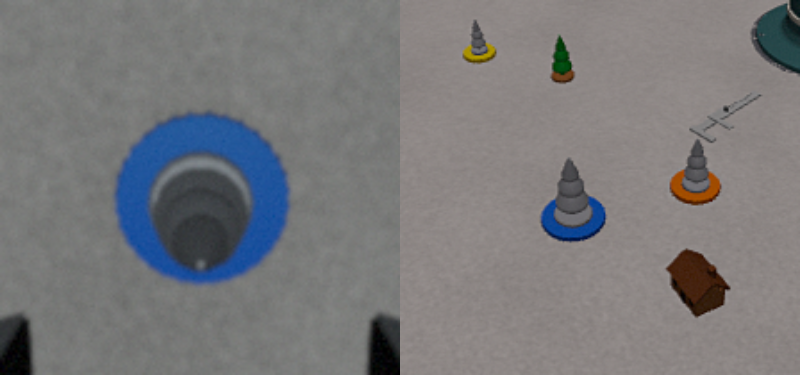

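All three trees stand upright and centred. The tall tree's base centre is at (201,203) against a lid centre of (202,197), about 3 mm off, and the green tree and farmhouse look undisturbed. I'm handing in the job.

```bash
python3 -c "
from rig import robot
print(robot.sign_off())"
```

```text
the job is handed in; nothing more can be done
None
```

I stood the three grey trees upright on their own lids, smallest first, each within about 3 mm of the lid's centre by the wrist camera, and handed the job in at about 41 s (no verdict came back); the green tree and farmhouse looked undisturbed, and the arm never went near the queen, which my last picture left out.

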